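Match left- and right-hand gas plugs to their test nuts

ROBOT

A 6-joint arm with a two-finger parallel gripper is mounted at the origin on the work surface. World frame = base frame: x ahead of the robot, y to its left, z up, the work surface at z = 0. Lengths are in m, angles in rad, forces in N, time in s.
With the tool pointing down it reaches from about 0.375 to 0.975 m from the base axis. Payload 3.8 kg.
Tool frame: the origin (TCP) lies midway between the tips of the shut fingers; the grasp point (between the pads) lies 19 mm behind it; z points along the fingers, y is the line along which they close (so a half turn about z gives the same grasp; the last joint's range is limited). The gripper opens to 88 mm and grips with 3 to 60 N. Pads are 18 mm wide; open, the fingers measure 123 mm over their backs; the gripper's body (75 mm by 187 mm) begins 45 mm behind the grasp point.
Start: joints at [-1.17, 0.264, 1.604, -0, 1.274, -0.037], TCP at [0.286, -0.611, 0.239] pointing down, gripper open.
Joint ranges: [-2.63, 2.63], [-0.94, 2.18], [0.31, 2.57], [-1.31, 4.45], [0, 2.66], [-2.55, 2.55]. Speed limits (rad/s): [2.57, 2.57, 3.14, 3.14, 3.14, 3.14].

INTERFACE

Orientations are given as [roll, pitch, yaw] about the fixed x, y, z axes, in that order (R = Rz(yaw) Ry(pitch) Rx(roll)).
In Python, from station import ctrl gives the robot as it stands.
- The arm moves only by the shell command python3 -m creep 'ROWS' [FORCE]. ROWS is a JSON object of lists of equal length, an entry for each row: "travel": the shift along the tool's x, y, z in cm, a list of three; "twist": the turn, a rotation vector about the tool's x, y, z in rad, a list of three; "claw": the gripper command: -1 is fully open, 1 is shut, values between are in proportion. A call has exactly 5 rows; each row shifts and turns the commanded pose from where the row before left it, along the tool's axes as they then stand; what a row does not reach is not made up. A row lasts 1/8 s, in which the tool goes at most 62.5 mm and 10.7 degrees, less where a joint would pass 70% of its speed; a pose out of reach is approached as far as the arm can. A call with a gripper value outside its range is refused whole. The fingers move at their own pace and stop on an object; FORCE is the grip in N (left out, the last holds). Time passes only in rows, so rows that do not move let the fingers close, or fill a call up. It gives the time, the measured TCP pose, the force, the opening and the grip force at its end, in the units of the state.
- ctrl.observe(): the state, without advancing time (a new reading comes with each control period).
- ctrl.grab_frame(name): name is "side" or "top"; returns the picture (400x640x3 uint8, red, green, blue); there is no depth.
- ctrl.camera_params(name): a dict with "intrinsics" (3x3 intrinsics, pixels), "cam_to_world" (4x4, takes a point from camera to world coordinates). Camera axes: x right, y down, z forward; pixel columns grow to the right and rows downward; lengths in m; the calibration is good to about 2 mm. A picture is of the moment at which its call begins. camera_params takes no time and is no camera call.
- ctrl.finish_job(): hands the job in; it is judged then, once.
The state is a dict: "time": time; "joint_pos": joint angles; "qd": joint speeds; "effort": joint torques, N m; "position": TCP position; "ee_rot": TCP orientation; "wrist_force": force on the tool from outside, world axes, zero at the start; "ft_torque": the same for the moment, N m; "grip_width": finger opening in m; "gripper_force": force on a finger pad.
Only numpy, scipy, OpenCV 4.12 (cv2) and the standard library are available. Lean on these libraries where they do the work, as an engineer would, in place of code of your own. Each camera call takes 0.05 s, during which the arm holds its last target. There are 200 camera calls.

TASK

The two brass blanking plugs in the blue stand have opposite thread hands, and so have the two test nuts on the gauge plate, but nothing marks which is which. Try the plugs in the nuts and leave each plug screwed fully home in the nut of its own hand, its hexagonal head resting flush on the nut. Leave the other things on the bench where they are.

Things in the scene. Friction and masses are not known exactly. Their poses are not given: they have to be found in the camera images.
- plug_1_head (a point): Centre of the first plug's hexagonal brass head: 34 mm across flats, 44 mm tall. The point is 22 mm above the head's underside, 40 mm above the tip of the nose. z up along the plug. Flats face azimuths 0, 60, 120.. degrees about z from x; grip two opposite ones. Thread hand not known beforehand: one plug is right-handed (screws in clockwise seen from above), the other left-handed (anticlockwise).
- plug_2_head (a point): Centre of the second plug's hexagonal brass head: 34 mm across flats, 44 mm tall. The point is 22 mm above the head's underside, 40 mm above the tip of the nose. z up along the plug. Flats face azimuths 0, 60, 120.. degrees about z from x; grip two opposite ones. Thread hand not known beforehand: one plug is right-handed (screws in clockwise seen from above), the other left-handed (anticlockwise).
- socket_1 (a point): Centre of the mouth (top face, 45 mm above the bench) of the test nut on the gauge's +y side; axes as the gauge's, z up. Fixed steel nut, 48 mm across flats, 30 mm tall, bore 29 mm with three inner helical ridges. One nut is right-, one left-handed; which is which changes each start, unmarked. Either hand enters with the plug's x at 0, 120 or 240 degrees to this x (15 degrees of play).
- socket_2 (a point): Centre of the mouth (top face, 45 mm above the bench) of the test nut on the gauge's -y side; axes as the gauge's, z up. Fixed steel nut, 48 mm across flats, 30 mm tall, bore 29 mm with three inner helical ridges. One nut is right-, one left-handed; which is which changes each start, unmarked. Either hand enters with the plug's x at 0, 120 or 240 degrees to this x (15 degrees of play).
- gauge: Fixed aluminium plate, 85 (x) x 200 (y) x 15 mm, with two nuts 110 mm apart in y. Origin: centre of underside. Threads meet with the nose 4 to 6 mm below a mouth. Right match: turn 7.2 degrees per mm of descent (100 in all) until the head rests on the nut, its centre 22 mm above the mouth. Wrong nut or direction: it binds, nose under 10 mm down; reverse to free it.
- stand: fixed blue plastic stand, 70 (x) x 180 (y) x 24 mm, with two loose round wells 12 mm deep, 30 mm across and 100 mm apart along its y, from which the plugs lift straight out; the plugs' noses stand 12 mm above the bench, head undersides 30 mm. Origin: centre of its underside; z up.
- plug_1: First brass blanking plug, about 0.2 kg, 63 mm tall, upright in the stand. Below its head a shank 18 mm long, 15 mm thick, with tapered nose and three steep helical ridges (25 mm over them), a three-start thread of 50 mm per turn (7.2 degrees per mm). Lower ends of the ridges at azimuths 0, 120, 240 degrees from x. Origin: tip of the nose.
- plug_2: Second brass blanking plug, about 0.2 kg, 63 mm tall, upright in the stand. Below its head a shank 18 mm long, 15 mm thick, with tapered nose and three steep helical ridges (25 mm over them), a three-start thread of 50 mm per turn (7.2 degrees per mm). Lower ends of the ridges at azimuths 0, 120, 240 degrees from x. Origin: tip of the nose.
- screwdriver: bystander, to be left alone: yellow-handled screwdriver lying on the bench
- wrench: bystander, to be left alone: steel open-ended wrench lying on the bench
- jar: bystander, to be left alone: small closed jar, 56 mm across and 70 mm tall, standing
- spare_ring: bystander, to be left alone: spare hexagonal brass ring, 32 mm across flats and 14 mm tall, lying flat between the gauge plate and the stand
- dish: bystander, to be left alone: white ceramic dish, 90 mm across and 30 mm tall
- rod: bystander, to be left alone: thin steel rod, 8 mm thick and 300 mm long, lying
Things that resemble listed ones, but are neither listed nor needed, are in the scene too. Leave any pink or turquoise look-alike of the plug_1 alone.

How it is judged:
On the way:
1. a plug is screwed home in the test nut of its own hand ((((horizontal distance between plug_1_head and socket_1 below 0.004 m and z of plug_1_head in the frame of socket_1 between 0.018 and 0.0245 m and angle between plug_1_head's own z axis and vertical below 0.06 rad) or (horizontal distance between plug_1_head and socket_2 below 0.004 m and z of plug_1_head in the frame of socket_2 between 0.018 and 0.0245 m and angle between plug_1_head's own z axis and vertical below 0.06 rad)) or ((horizontal distance between plug_2_head and socket_1 below 0.004 m and z of plug_2_head in the frame of socket_1 between 0.018 and 0.0245 m and angle between plug_2_head's own z axis and vertical below 0.06 rad) or (horizontal distance between plug_2_head and socket_2 below 0.004 m and z of plug_2_head in the frame of socket_2 between 0.018 and 0.0245 m and angle between plug_2_head's own z axis and vertical below 0.06 rad)))), for 0.2 s.
At the end, for the whole second after the job is handed in: Both plugs stand upright (within 3.4 degrees) and still in the two test nuts, each centred within 4 mm of its socket, the head's underside within 2.5 mm of the nut's top face (((horizontal distance between plug_1_head and socket_1 below 0.004 m and z of plug_1_head in the frame of socket_1 between 0.018 and 0.0245 m and angle between plug_1_head's own z axis and vertical below 0.06 rad) or (horizontal distance between plug_1_head and socket_2 below 0.004 m and z of plug_1_head in the frame of socket_2 between 0.018 and 0.0245 m and angle between plug_1_head's own z axis and vertical below 0.06 rad)) and ((horizontal distance between plug_2_head and socket_1 below 0.004 m and z of plug_2_head in the frame of socket_1 between 0.018 and 0.0245 m and angle between plug_2_head's own z axis and vertical below 0.06 rad) or (horizontal distance between plug_2_head and socket_2 below 0.004 m and z of plug_2_head in the frame of socket_2 between 0.018 and 0.0245 m and angle between plug_2_head's own z axis and vertical below 0.06 rad)) and linear speed of each of plug_1, plug_2 below 0.02 m/s and angular speed of each of plug_1, plug_2 below 0.2 rad/s); the robot touches nothing.
It fails at once if one of the other loose things on the bench (screwdriver, wrench, jar, spare ring, dish, rod) is moved more than 30 mm (distance of any of screwdriver, wrench, jar, spare_ring, dish, rod from where it was at the start of the episode above 0.03 m).
It also fails if it takes over 72 s, if anything falls off the work surface, if the arm or the gripper's body presses on something with over 40 N, if the wrist force passes 120 N, or if a joint passes its speed limit or range.

## Working session

There is one attempt and no reset: what is moved stays moved. The work goes in short steps, Python scripts to look and compute and a shell command to move; the robot and the scene stay as the last step left them, time stands still between calls to the robot, and variables do not carry over. Pictures are saved under pics/ and viewed, at most 10 in all, crops included, and the job is handed in when it is done.

```bash
mkdir -p pics; ls; python3 - <<'E'
from station import ctrl
import cv2
print(ctrl.observe())
for n in("top","side"):
    cv2.imwrite(f"pics/{n}0.png",ctrl.grab_frame(n)[:,:,::-1]); p=ctrl.camera_params(n); print(n,p)
E
```

```text
pics
{'time': 0.0, 'joint_pos': array([-1.16989882e+00,  2.64695911e-01,  1.60531521e+00,  1.36967955e-05,
        1.27365853e+00, -3.69101934e-02]), 'qd': array([-0.00085418,  0.00260062, -0.00013259,  0.0001944 ,  0.00044524,
       -0.00092586]), 'effort': array([ 9.85434817e-04, -5.02109706e+01, -3.56875670e+01,  7.26523669e-02,
        2.93183851e-02, -1.69938053e-04]), 'position': array([ 0.28590433, -0.61072131,  0.23745829]), 'ee_rot': array([-3.13951755e+00, -8.97242254e-05,  4.37803581e-01]), 'wrist_force': array([ 0.17386351, -0.30138427,  0.07029308]), 'ft_torque': array([0.03591582, 0.00805761, 0.03206342]), 'gripper_force': 0.0, 'grip_width': 0.08818472317278524}
top {'intrinsics': array([[446.20944463,   0.        , 319.84484669],
       [  0.        , 446.20944463, 195.88459998],
       [  0.        ,   0.        ,   1.        ]]), 'cam_to_world': array([[-0.01221249, -0.9973162 ,  0.072189  ,  0.47447663],
       [-0.99991388,  0.01252742,  0.00391138, -0.01248158],
       [-0.00480522, -0.07213501, -0.9973833 ,  1.50080303],
       [ 0.        ,  0.        ,  0.        ,  1.        ]])}
side {'intrinsics': array([[515.44836041,   0.        , 315.3040681 ],
       [  0.        , 515.44836041, 198.2509513 ],
       [  0.        ,   0.        ,   1.        ]]), 'cam_to_world': array([[-0.99554211, -0.06510996,  0.06823926,  0.49931523],
       [-0.09407407,  0.737479  , -0.66878606,  0.86288809],
       [-0.00678039, -0.67222423, -0.74031656,  1.04095408],
       [ 0.        ,  0.        ,  0.        ,  1.        ]])}
```

View pics/top0.png

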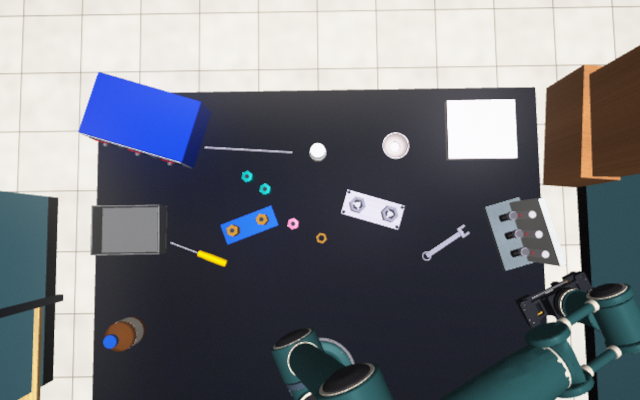

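View pics/side0.png

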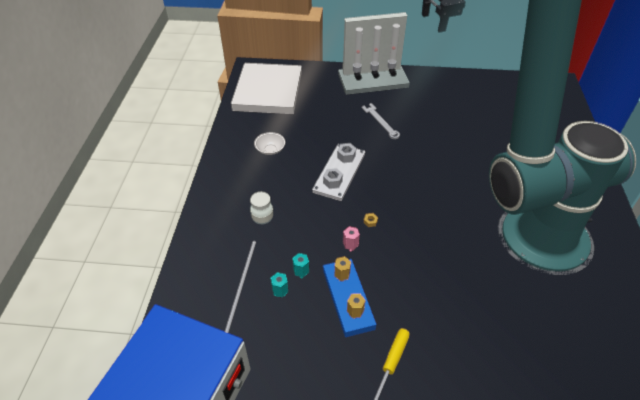

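The top view shows the blue stand at (249,225) with brass plugs at (232,230) and (262,219), and the gauge at (373,209) with nuts at (357,204) and (390,213). The pink look-alike is at (293,223) and the spare ring at (321,238). The side view shows the plugs at (343,268) and (356,305), and the nuts at (346,152) and (333,178).

```bash
cat > h.py <<'E'
import numpy as np,cv2
from station import ctrl
def ray(n,uv):
    p=ctrl.camera_params(n);T=np.array(p["cam_to_world"]);d=T[:3,:3]@np.linalg.inv(p["intrinsics"])@[uv[0],uv[1],1.]
    return T[:3,3],d
def plane(n,uv,z):
    o,d=ray(n,uv);return o+d*(z-o[2])/d[2]
def tri(a,b):
    A=[];B=[]
    for n,uv in(("top",a),("side",b)):
        o,d=ray(n,uv);d/=np.linalg.norm(d);P=np.eye(3)-np.outer(d,d);A.append(P);B.append(P@o)
    return np.linalg.lstsq(np.vstack(A),np.hstack(B),rcond=None)[0]
E
python3 - <<'E'
from h import *
np.set_printoptions(precision=4,suppress=True)
for n,roi in(("top",(180,140,430,270)),("side",(240,120,420,340))):
    im=cv2.imread(f"pics/{n}0.png");x0,y0,x1,y1=roi
    c=im[y0:y1,x0:x1]; hsv=cv2.cvtColor(c,cv2.COLOR_BGR2HSV)
    for nm,lo,hi,zs in(("brass",(10,90,90),(24,255,255),(.074,.052)),("blue",(100,140,80),(125,255,255),(.024,)),("grey",(0,0,100),(180,50,255),(.015,))):
        m=cv2.inRange(hsv,lo,hi)
        if nm=="blue": m=cv2.morphologyEx(m,cv2.MORPH_CLOSE,np.ones((3,3)))
        for k in cv2.findContours(m,cv2.RETR_EXTERNAL,cv2.CHAIN_APPROX_NONE)[0]:
            if cv2.contourArea(k)<40: continue
            k=k+np.array([[x0,y0]]);r=cv2.minAreaRect(k)
            print(n,nm,cv2.contourArea(k),"box",cv2.boundingRect(k),"rect",r[0],r[1],r[2])
            for z in zs:
                print("   z",z,plane(n,r[0],z)[:2])
                if nm in("blue","grey"): 
                    q=np.array([plane(n,p,z)[:2] for p in k[:,0]],np.float32);print("   rect world",cv2.minAreaRect(q))
t=cv2.imread("pics/top0.png");s=cv2.imread("pics/side0.png")
R=lambda a,f,w,h:cv2.resize(a,(w,h),interpolation=cv2.INTER_CUBIC)
o=np.zeros((600,800,3),np.uint8)
o[:300,:480]=R(t[195:245,215:295],6,480,300);o[:300,480:]=R(s[250:325,320:400],4,320,300)
o[300:,:480]=R(t[185:235,335:415],6,480,300);o[300:,480:]=R(s[135:210,300:380],4,320,300)
cv2.imwrite("pics/crop0.png",o)
E
```

```text
top brass 82.0 box (316, 233, 11, 11) rect (321.0, 238.0) (10.0, 10.0) 90.0
   z 0.074 [ 0.4433 -0.0089]
   z 0.052 [ 0.4428 -0.0089]
top brass 81.0 box (227, 225, 12, 11) rect (232.5, 230.0) (10.0, 11.0) 90.0
   z 0.074 [0.4721 0.2732]
   z 0.052 [0.4721 0.2776]
top brass 74.5 box (256, 214, 12, 10) rect (261.5, 218.5) (9.0, 11.0) 90.0
   z 0.074 [0.5076 0.1805]
   z 0.052 [0.5081 0.1834]
top blue 1206.0 box (220, 205, 59, 40) rect (249.0475311279297, 224.62478637695312) (22.739200592041016, 56.33626174926758) 69.14553833007812
   z 0.024 [0.4891 0.2285]
   rect world ((0.4891326129436493, 0.22844812273979187), (0.075347900390625, 0.18561145663261414), 20.2135066986084)
top blue 422.5 box (180, 140, 22, 27) rect (190.5, 153.0) (26.0, 21.0) 90.0
   z 0.024 [0.7307 0.4243]
   rect world ((0.7307741641998291, 0.4252115786075592), (0.07072718441486359, 0.08784165233373642), 89.24530792236328)
top grey 59.0 box (422, 251, 8, 10) rect (425.5, 255.5) (9.0, 7.0) 90.0
   z 0.015 [ 0.3802 -0.3532]
   rect world ((0.3802965581417084, -0.3531970679759979), (0.023107822984457016, 0.0297994911670
[... 2363 characters left out ...]
762695, 60.37383270263672) 26.56505012512207
   z 0.015 [ 0.5396 -0.1738]
   rect world ((0.5355628132820129, -0.1827601194381714), (0.22701822221279144, 0.08915261924266815), 73.31830596923828)
side grey 519.5 box (254, 132, 32, 23) rect (269.5, 143.0) (22.0, 31.0) 90.0
   z 0.015 [ 0.7508 -0.2734]
   rect world ((0.7512434720993042, -0.2768244743347168), (0.0918743833899498, 0.09821612387895584), 42.22441101074219)
side grey 134.0 box (377, 120, 23, 19) rect (387.7500305175781, 127.75003051757812) (26.16295051574707, 8.485280990600586) 45.0
   z 0.015 [ 0.4001 -0.3741]
   rect world ((0.39872556924819946, -0.3724150061607361), (0.03167392313480377, 0.09873643517494202), 33.892642974853516)
```

View pics/crop0.png

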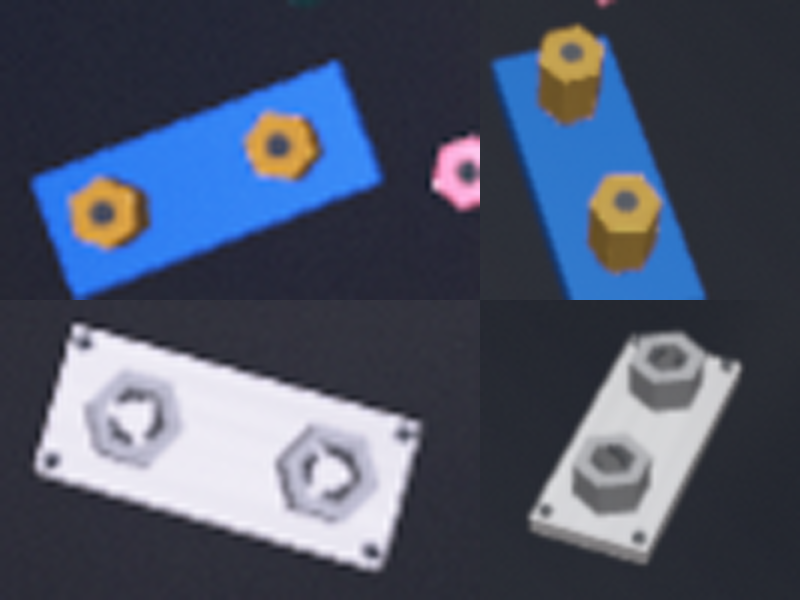

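The crop shows both brass hex heads with clear corners in the two views, and the two nuts with their bores. Next I get the hex angles and the nut centres.

```bash
python3 - <<'E'
from h import *
np.set_printoptions(precision=4,suppress=True)
def mask(n,c,kind):
    im=cv2.imread(f"pics/{n}0.png");x,y=c;w=14
    b=cv2.resize(im[y-w:y+w,x-w:x+w],None,fx=8,fy=8,interpolation=cv2.INTER_CUBIC)
    hsv=cv2.cvtColor(b,cv2.COLOR_BGR2HSV);lo,hi=kind
    m=cv2.inRange(hsv,lo,hi);k=max(cv2.findContours(m,cv2.RETR_EXTERNAL,cv2.CHAIN_APPROX_NONE)[0],key=cv2.contourArea)
    return (k[:,0]+.5)/8-.5+[x-w,y-w]
def an(n,c,kind,z):
    q=np.array([plane(n,p,z)[:2] for p in cv2.convexHull(mask(n,c,kind).astype(np.float32))[:,0]],np.float32)
    mm=cv2.moments(q*1000);ctr=np.array([mm["m10"],mm["m01"]])/mm["m00"]/1000
    # 6th harmonic of the radius, resampled by angle
    d=q-ctr;a=np.arctan2(d[:,1],d[:,0]);o=np.argsort(a);t=np.linspace(-np.pi,np.pi,360,endpoint=False)
    im=np.zeros((400,400),np.uint8);cv2.fillPoly(im,[((q-ctr)*6000+200).astype(int)],1)
    r=[im[(200+np.arange(0,190,.5)*np.sin(x)).astype(int),(200+np.arange(0,190,.5)*np.cos(x)).astype(int)].sum()/12 for x in t]
    h=np.sum(r*np.exp(-6j*t));corner=-np.degrees(np.angle(h))/6
    print(n,c,ctr,"rmean mm",np.mean(r),"amp",abs(h)/180,"flat az",(corner+30)%60,np.ptp(q,0))
for c in((232,230),(262,219)): 
    for v in(150,170,190): an("top",c,((8,90,v),(26,255,255)),.074)
for c in((343,258),(356,300)): 
    for v in(150,165,180): an("side",c,((8,90,v),(28,255,255)),.074)
for px in((357.2,204.7),(389.6,213.8)): print("nut top hand-read",plane("top",px,.045))
for px in((346.6,149.5),(333.2,175.5)): print("nut side hand-read",plane("side",px,.045))
for s in(55,-55): print(np.array([.5355,-.1812])+s*1e-3*np.array([.2870,.9578]))
E
```

```text
top (232, 230) [0.472  0.2747] rmean mm 17.019212962962964 amp 0.6700271212436765 flat az 36.28275562660998 [0.0339 0.0332]
top (232, 230) [0.472  0.2751] rmean mm 16.721759259259258 amp 0.6830746726818572 flat az 35.89448348148596 [0.0339 0.0324]
top (232, 230) [0.472  0.2755] rmean mm 16.212268518518517 amp 0.6584037089097996 flat az 35.26276687124953 [0.0331 0.0312]
top (262, 219) [0.5065 0.1808] rmean mm 16.81226851851852 amp 0.6702198224490422 flat az 51.18825697393315 [0.0325 0.0352]
top (262, 219) [0.5066 0.1813] rmean mm 16.582407407407405 amp 0.6689325296192455 flat az 51.05774546492502 [0.0325 0.0344]
top (262, 219) [0.5067 0.1817] rmean mm 16.221527777777776 amp 0.5891911965529831 flat az 50.78502830412559 [0.0317 0.0332]
side (343, 258) [0.5084 0.1827] rmean mm 17.908333333333335 amp 0.7233434663173114 flat az 52.25345922594859 [0.0336 0.0391]
side (343, 258) [0.5083 0.1826] rmean mm 17.406944444444445 amp 0.73216256614485 flat az 51.39624980226516 [0.0336 0.0375]
side (343, 258) [0.5082 0.1825] rmean mm 16.738194444444446 amp 0.7069441426318587 flat az 50.91327717673394 [0.0334 0.0351]
side (356, 300) [0.4736 0.2773] rmean mm 17.455324074074074 amp 0.771261642490761 flat az 35.85758946474041 [0.0353 0.0348]
side (356, 300) [0.4736 0.277 ] rmean mm 17.197453703703705 amp 0.7583595200019791 flat az 35.69563164913069 [0.0353 0.0341]
side (356, 300) [0.4736 0.2766] rmean mm 16.840740740740742 amp 0.7879564267487585 flat az 35.90581295834917 [0.0348 0.0335]
nut top hand-read [ 0.5495 -0.1284  0.045 ]
nut top hand-read [ 0.5185 -0.2334  0.045 ]
nut side hand-read [ 0.5198 -0.2318  0.045 ]
nut side hand-read [ 0.5505 -0.1243  0.045 ]
[ 0.5513 -0.1285]
[ 0.5197 -0.2339]
```

```bash
cat >> h.py <<'E'
def plan(x,y,z,yaw,n=5,state=None):
    """world target -> per-row travel (cm, tool axes) and z twist (rad), tool kept pointing down; yaw in deg"""
    s=ctrl.observe();p=s["position"] if state is None else np.array(state[:3]);a=s["ee_rot"][2] if state is None else np.radians(state[3])
    d=np.array([x,y,z])-p;da=(np.radians(yaw)-a+np.pi)%(2*np.pi)-np.pi
    out=[]
    for i in range(n):
        c,sn=np.cos(a),np.sin(a);v=d/n*100
        out.append([round(c*v[0]+sn*v[1],2),round(sn*v[0]-c*v[1],2),round(-v[2],2)]);a+=da/n
    print("rows",n,"travel",out,"twist z",round(-da/n,4),"len cm/row",round(np.linalg.norm(d)/n*100,2))
def st():
    s=ctrl.observe();e=s["ee_rot"]
    print("t%.2f"%s["time"],"pos",np.round(s["position"],4),"rpy",np.round(np.degrees([e[0]%(2*np.pi),e[1],e[2]]),2),"F",np.round(s["wrist_force"],1),"T",np.round(s["ft_torque"],2),"w",round(s["grip_width"],4),"gf",round(float(s["gripper_force"]),1),"j6 %.2f"%s["joint_pos"][5])
E
python3 - <<'E'
from h import *
plan(.472,.2755,.15,66,15)
E
```

```text
rows 15 travel [[np.float64(3.63), np.float64(-4.82), np.float64(0.58)], [np.float64(3.85), np.float64(-4.65), np.float64(0.58)], [np.float64(4.07), np.float64(-4.46), np.float64(0.58)], [np.float64(4.28), np.float64(-4.26), np.float64(0.58)], [np.float64(4.48), np.float64(-4.05), np.float64(0.58)], [np.float64(4.66), np.float64(-3.83), np.float64(0.58)], [np.float64(4.84), np.float64(-3.61), np.float64(0.58)], [np.float64(5.01), np.float64(-3.37), np.float64(0.58)], [np.float64(5.16), np.float64(-3.13), np.float64(0.58)], [np.float64(5.31), np.float64(-2.88), np.float64(0.58)], [np.float64(5.44), np.float64(-2.63), np.float64(0.58)], [np.float64(5.56), np.float64(-2.36), np.float64(0.58)], [np.float64(5.66), np.float64(-2.1), np.float64(0.58)], [np.float64(5.75), np.float64(-1.82), np.float64(0.58)], [np.float64(5.83), np.float64(-1.55), np.float64(0.58)]] twist z -0.0476 len cm/row 6.07
```

```bash
sed -i 's/\[round(c\*v\[0\]+sn\*v\[1\],2),round(sn\*v\[0\]-c\*v\[1\],2),round(-v\[2\],2)\]/np.round([c*v[0]+sn*v[1],sn*v[0]-c*v[1],-v[2]],2).tolist()/' h.py
python3 -m creep '{"travel":[[3.6,-4.8,0.5],[3.8,-4.6,0.5],[4.1,-4.5,0.5],[4.3,-4.3,0.5],[4.5,-4.0,0.5]],"twist":[[0,0,-0.048],[0,0,-0.048],[0,0,-0.048],[0,0,-0.048],[0,0,-0.048]],"claw":[-0.4,-0.4,-0.4,-0.4,-0.4]}' 60
python3 -m creep '{"travel":[[4.7,-3.8,0.5],[4.8,-3.6,0.5],[5.0,-3.4,0.5],[5.2,-3.1,0.5],[5.3,-2.9,0.5]],"twist":[[0,0,-0.048],[0,0,-0.048],[0,0,-0.048],[0,0,-0.048],[0,0,-0.048]],"claw":[-0.4,-0.4,-0.4,-0.4,-0.4]}' 60
python3 - <<'E'
from h import *
st();plan(.472,.2755,.12,66,5)
E
```

```text
time: 0.72
position: [0.3478, -0.3141, 0.2131]
ee_rot: [-3.141, -0.0, 0.679]
wrist_force: [1.8, -0.2, 0.4]
grip_width: 0.0616
gripper_force: 0.0
time: 1.35
position: [0.4094, -0.0188, 0.1885]
ee_rot: [3.141, -0.0, 0.919]
wrist_force: [0.5, 0.1, 0.2]
grip_width: 0.0616
gripper_force: 0.0
t1.35 pos [ 0.4094 -0.0188  0.1885] rpy [ 1.7997e+02 -2.0000e-02  5.2660e+01] F [0.5 0.1 0.2] T [ 0.03 -0.02 -0.05] w 0.0616 gf 0.0 j6 0.55
rows 5 travel [[5.44, -2.57, 1.37], [5.55, -2.32, 1.37], [5.65, -2.06, 1.37], [5.74, -1.79, 1.37], [5.82, -1.52, 1.37]] twist z -0.0466 len cm/row 6.17
```

```bash

python3 -m creep '{"travel":[[5.4,-2.6,1.3],[5.5,-2.3,1.3],[5.6,-2.1,1.3],[5.7,-1.8,1.3],[5.8,-1.5,1.3]],"twist":[[0,0,-0.047],[0,0,-0.047],[0,0,-0.047],[0,0,-0.047],[0,0,-0.046]],"claw":[-0.4,-0.4,-0.4,-0.4,-0.4]}' 60 >/dev/null
python3 - <<'E'
from h import *
st();plan(.4722,.2755,.036,66,3)
cv2.imwrite("pics/a1.png",np.hstack([cv2.resize(ctrl.grab_frame("side")[220:340,280:440,::-1],(800,600))]))
E
```

```text
t1.98 pos [0.4707 0.274  0.123 ] rpy [1.800e+02 2.000e-02 6.611e+01] F [ 1.1 -0.4  1. ] T [-0.04 -0.07  0.03] w 0.0618 gf 0.0 j6 0.90
rows 3 travel [[0.07, 0.03, 2.9], [0.07, 0.03, 2.9], [0.07, 0.03, 2.9]] twist z 0.0007 len cm/row 2.9
```

View pics/a1.png

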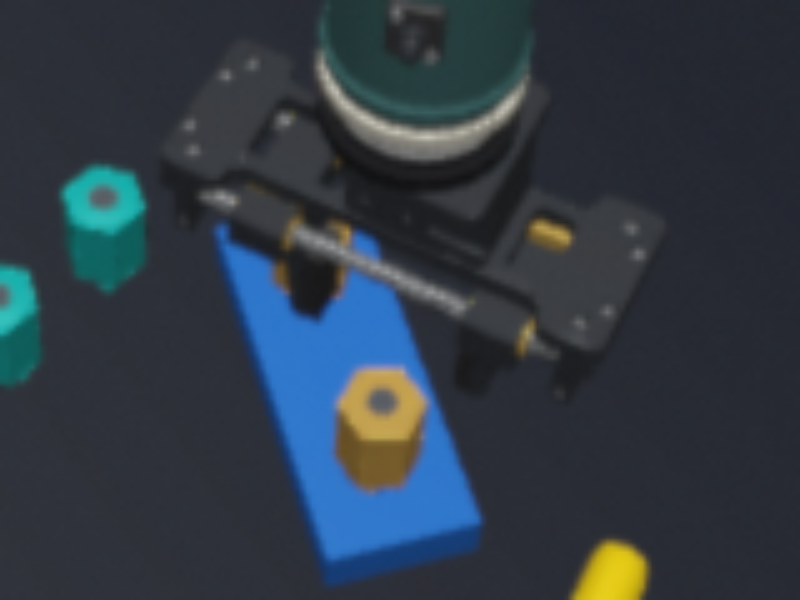

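The gripper is poised above and behind the near plug, which sits at crop (382,430). The fingers straddle the line to it and nothing is in the way, so I descend and grip.

```bash

python3 -m creep '{"travel":[[0.1,0.05,2.9],[0.1,0.05,2.9],[0,0,2.8],[0,0,0],[0,0,0]],"twist":[[0,0,0],[0,0,0],[0,0,0],[0,0,0],[0,0,0]],"claw":[-0.4,-0.4,-0.4,-0.4,1]}' 60 
python3 -m creep '{"travel":[[0,0,0],[0,0,0],[0,0,0],[0,0,0],[0,0,0]],"twist":[[0,0,0],[0,0,0],[0,0,0],[0,0,0],[0,0,0]],"claw":[1,1,1,1,1]}' 60 
python3 -c "
from h import *
st()"
```

```text
time: 2.65
position: [0.473, 0.2735, 0.0384]
ee_rot: [3.141, -0.0, 1.152]
wrist_force: [-0.1, 0.5, 0.5]
grip_width: 0.0533
gripper_force: 0.0
time: 3.28
position: [0.4736, 0.2739, 0.0389]
ee_rot: [3.14, -0.002, 1.152]
wrist_force: [-1.6, -0.5, 5.6]
grip_width: 0.0336
gripper_force: 59.6
t3.27 pos [0.4736 0.2739 0.0389] rpy [ 1.7992e+02 -9.0000e-02  6.5990e+01] F [-1.6 -0.5  5.6] T [-0.17  0.03 -0.01] w 0.0336 gf 59.6 j6 0.90
```

```bash

python3 -m creep '{"travel":[[0,0,-1],[0,0,-3],[0,0,-3],[0,0,-3],[0,0,0]],"twist":[[0,0,0],[0,0,0],[0,0,0],[0,0,0],[0,0,0]],"claw":[1,1,1,1,1]}' 60 
python3 -c "
from h import *
st();plan(.5505,-.128,.125,73.3,8)"
```

```text
time: 3.9
position: [0.4743, 0.2743, 0.1403]
ee_rot: [3.138, -0.004, 1.152]
wrist_force: [-0.1, -1.1, -1.6]
grip_width: 0.0334
gripper_force: 59.6
t3.90 pos [0.4743 0.2743 0.1403] rpy [179.81  -0.24  65.99] F [-0.1 -1.1 -1.6] T [-0.05 -0.04  0.01] w 0.0334 gf 59.6 j6 0.90
rows 8 travel [[-4.21, 2.92, 0.19], [-4.25, 2.85, 0.19], [-4.3, 2.78, 0.19], [-4.34, 2.71, 0.19], [-4.38, 2.64, 0.19], [-4.43, 2.57, 0.19], [-4.47, 2.5, 0.19], [-4.51, 2.43, 0.19]] twist z -0.0159 len cm/row 5.12
```

```bash

python3 -m creep '{"travel":[[-4.2,2.9,0],[-4.2,2.8,0],[-4.3,2.8,0],[-4.3,2.7,0],[-4.4,2.6,0]],"twist":[[0,0,-0.016],[0,0,-0.016],[0,0,-0.016],[0,0,-0.016],[0,0,-0.016]],"claw":[1,1,1,1,1]}' 60 >/dev/null
python3 -m creep '{"travel":[[-4.4,2.6,0],[-4.5,2.5,0],[-4.5,2.4,0],[0,0,0],[0,0,0]],"twist":[[0,0,-0.016],[0,0,-0.016],[0,0,-0.016],[0,0,0],[0,0,0]],"claw":[1,1,1,1,1]}' 60 >/dev/null
python3 - <<'E'
from h import *
st();plan(.5505,-.128,.08,73.3,1)
s=ctrl.grab_frame("side")[:,:,::-1];t=ctrl.grab_frame("top")[:,:,::-1]
o=np.hstack([cv2.resize(s[90:210,270:390],(400,400),interpolation=cv2.INTER_CUBIC),cv2.resize(t[160:260,310:410],(400,400),interpolation=cv2.INTER_CUBIC)])
cv2.imwrite("pics/a2.png",o)
E
```

```text
t5.15 pos [ 0.5469 -0.1274  0.1359] rpy [ 1.802e+02 -2.000e-02  7.326e+01] F [-0.3 -0.5 -2.3] T [-0.03 -0.01 -0.  ] w 0.0338 gf 59.6 j6 0.02
rows 1 travel [[0.05, 0.37, 5.59]] twist z -0.0006 len cm/row 5.6
```

View pics/a2.png

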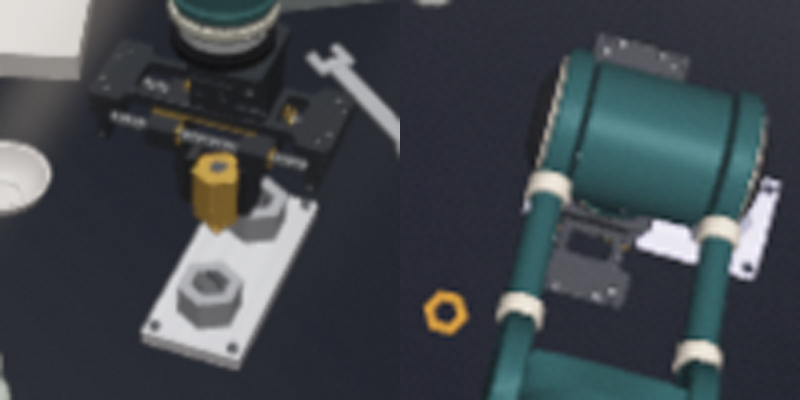

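The side view shows the held plug upright, its head top at about (335,140) and above socket_1 at about (333,178). I measure the plug's offset in the grip and both nut faces.

```bash
cat >> h.py <<'E'
def face(im,n,c,lo,hi,z,w=14):
    x,y=c
    b=cv2.resize(im[y-w:y+w,x-w:x+w],None,fx=8,fy=8,interpolation=cv2.INTER_CUBIC)
    m=cv2.inRange(cv2.cvtColor(b,cv2.COLOR_BGR2HSV),lo,hi)
    l,N=cv2.connectedComponents(m); 
    k=max(cv2.findContours(m,cv2.RETR_EXTERNAL,cv2.CHAIN_APPROX_NONE)[0],key=cv2.contourArea)
    k=(k[:,0]+.5)/8-.5+[x-w,y-w]
    q=np.array([plane(n,p,z)[:2] for p in cv2.convexHull(k.astype(np.float32))[:,0]],np.float32)
    mm=cv2.moments(q*1000);return np.array([mm["m10"],mm["m01"]])/mm["m00"]/1000,np.ptp(q,0)
E
python3 - <<'E'
from h import *
np.set_printoptions(precision=4,suppress=True)
s=ctrl.grab_frame("side")[:,:,::-1].copy();st()
for v in(150,165,180): print("plug",face(s,"side",(335,142),(8,90,v),(28,255,255),ctrl.observe()["position"][2]-.027+.062))
i=cv2.imread("pics/side0.png");t=cv2.imread("pics/top0.png")
for c in((333,176),(346,150)):
  for lo,hi in((115,170),(120,175),(125,170)): print("nut side",c,face(i,"side",c,(0,0,lo),(180,60,hi),.045))
for c in((357,205),(390,214)):
  for lo,hi in((140,200),(140,210),(150,205)): print("nut top",c,face(t,"top",c,(0,0,lo),(180,60,hi),.045,11))
print(cv2.cvtColor(i,cv2.COLOR_BGR2HSV)[162:190,333,2],cv2.cvtColor(t,cv2.COLOR_BGR2HSV)[205,345:372,2])
E
```

```text
t5.30 pos [ 0.5475 -0.1265  0.1369] rpy [180.09  -0.01  73.4 ] F [-0.7  0.3 -1.3] T [-0.03 -0.07 -0.02] w 0.0338 gf 59.6 j6 0.02
plug (array([ 0.5496, -0.124 ]), array([0.0318, 0.0368], dtype=float32))
plug (array([ 0.5496, -0.1241]), array([0.0308, 0.0344], dtype=float32))
plug (array([ 0.5495, -0.1242]), array([0.0295, 0.0315], dtype=float32))
nut side (333, 176) (array([ 0.5506, -0.1035]), array([0.0537, 0.0548], dtype=float32))
nut side (333, 176) (array([ 0.5506, -0.1038]), array([0.054 , 0.0562], dtype=float32))
nut side (333, 176) (array([ 0.5506, -0.1035]), array([0.0537, 0.0548], dtype=float32))
nut side (346, 150) (array([ 0.5226, -0.2207]), array([0.0781, 0.0833], dtype=float32))
nut side (346, 150) (array([ 0.5225, -0.2203]), array([0.0781, 0.0833], dtype=float32))
nut side (346, 150) (array([ 0.5225, -0.2203]), array([0.0781, 0.0827], dtype=float32))
nut top (357, 205) (array([ 0.5553, -0.1335]), array([0.0337, 0.0304], dtype=float32))
nut top (357, 205) (array([ 0.5494, -0.1259]), array([0.0512, 0.0513], dtype=float32))
nut top (357, 205) (array([ 0.5552, -0.1346]), array([0.0358, 0.0348], dtype=float32))
nut top (390, 214) (array([ 0.5206, -0.2381]), array([0.0384, 0.0252], dtype=float32))
nut top (390, 214) (array([ 0.5192, -0.2296]), array([0.0535, 0.0544], dtype=float32))
nut top (390, 214) (array([ 0.5192, -0.2285]), array([0.0531, 0.0503], dtype=float32))
[214 215 216 216 217 214 202 184 168 116  81  80 100 106 108 117 148 179
 172 139 110 106 107 107 108 116 163 212] [242 242 243 243 202 176 201 208 151 175 235 244 244 244 237 171  93 162
 201 206 230 242 244 243 242 243 242]
```

```bash

python3 -m creep '{"travel":[[-0.24,0.34,2],[0,0,2.2],[0,0,1.8],[0,0,0],[0,0,0]],"twist":[[0,0,0],[0,0,0],[0,0,0],[0,0,0],[0,0,0]],"claw":[1,1,1,1,1]}' 60 >/dev/null
python3 -c "
from h import *
st();plan(.5501,-.1298,.0715,73.3,1)"
python3 -m creep '{"travel":[[0,0,0.1],[0,0,0.1],[0,0,0.1],[0,0,0.1],[0,0,0.1]],"twist":[[0,0,0],[0,0,0],[0,0,0],[0,0,0],[0,0,0]],"claw":[1,1,1,1,1]}' 60 >/dev/null
python3 -c "
from h import *
st();plan(.5501,-.1298,.0715,73.3,1)"
```

```text
t5.92 pos [ 0.5511 -0.131   0.0778] rpy [179.98  -0.    73.34] F [ 0.1  0.2 -1.8] T [ 0.03 -0.07 -0.01] w 0.0334 gf 59.6 j6 0.01
rows 1 travel [[0.09, -0.13, 0.63]] twist z 0.0008 len cm/row 0.65
t6.55 pos [ 0.5508 -0.1311  0.0727] rpy [180.     0.    73.32] F [-0.   0.8 -1.6] T [-0.05 -0.05  0.02] w 0.0336 gf 59.6 j6 0.01
rows 1 travel [[0.11, -0.1, 0.12]] twist z 0.0004 len cm/row 0.19
```

```bash

python3 -m creep '{"travel":[[0.1,-0.08,0.1],[0,0,0.1],[0,0,0.1],[0,0,0.1],[0,0,0]],"twist":[[0,0,0],[0,0,0],[0,0,0],[0,0,0],[0,0,0]],"claw":[1,1,1,1,1]}' 60 >/dev/null
python3 -c "
from h import *
st()"
python3 -m creep '{"travel":[[0,0,0.1],[0,0,0.1],[0,0,0.1],[0,0,0],[0,0,0]],"twist":[[0,0,0],[0,0,0],[0,0,0],[0,0,0],[0,0,0]],"claw":[1,1,1,1,1]}' 60 >/dev/null
python3 -c "
from h import *
st()"
```

```text
t7.17 pos [ 0.5502 -0.1299  0.0686] rpy [180.01   0.    73.33] F [ 0.5 -0.4 -1.6] T [-0.02 -0.02  0.  ] w 0.0335 gf 59.6 j6 0.02
t7.80 pos [ 0.5505 -0.13    0.0658] rpy [179.98   0.    73.33] F [ 1.1  0.2 -2.4] T [-0.07 -0.24 -0.01] w 0.0338 gf 59.6 j6 0.02
```

```bash

python3 -m creep '{"travel":[[0,0,0.1],[0,0,0.05],[0,0,0.05],[0,0,0],[0,0,0]],"twist":[[0,0,0],[0,0,0],[0,0,0],[0,0,0],[0,0,0]],"claw":[1,1,1,1,1]}' 60 >/dev/null
python3 -c "
from h import *
st()"
```

```text
t8.43 pos [ 0.5505 -0.1299  0.0638] rpy [179.98  -0.    73.33] F [ 1.8 -0.7 -1.1] T [-0.13 -0.21 -0.01] w 0.0336 gf 59.6 j6 0.02
```

```bash

python3 -m creep '{"travel":[[0,0,0.07],[0,0,0.07],[0,0,0.06],[0,0,0],[0,0,0]],"twist":[[0,0,0],[0,0,0],[0,0,0],[0,0,0],[0,0,0]],"claw":[1,1,1,1,1]}' 60 >/dev/null
python3 -c "
from h import *
st()"
```

```text
t9.05 pos [ 0.5509 -0.1299  0.0626] rpy [ 1.7994e+02 -1.0000e-02  7.3330e+01] F [-0.2 -0.1  5.6] T [0.02 0.   0.01] w 0.0338 gf 59.6 j6 0.02
```

```bash

python3 -m creep '{"travel":[[0,0,0.07],[0,0,0.08],[0,0,0.08],[0,0,0],[0,0,0]],"twist":[[0,0,0.12],[0,0,0.12],[0,0,0.12],[0,0,0],[0,0,0]],"claw":[1,1,1,1,1]}' 60 >/dev/null
python3 -c "
from h import *
st()"
```

```text
t9.68 pos [ 0.552  -0.1304  0.0633] rpy [ 1.7983e+02 -3.0000e-02  5.2830e+01] F [-5.9  2.2 21.7] T [0.3  0.95 0.64] w 0.0339 gf 59.8 j6 0.37
```

```bash

python3 -m creep '{"travel":[[0,0,-0.12],[0,0,-0.08],[0,0,0],[0,0,0],[0,0,0]],"twist":[[0,0,-0.12],[0,0,-0.12],[0,0,-0.12],[0,0,0],[0,0,0]],"claw":[1,1,1,1,1]}' 60 >/dev/null
python3 -c "
from h import *
st()"
python3 -m creep '{"travel":[[0,0,0.06],[0,0,0.08],[0,0,0.08],[0,0,0],[0,0,0]],"twist":[[0,0,-0.12],[0,0,-0.12],[0,0,-0.12],[0,0,0],[0,0,0]],"claw":[1,1,1,1,1]}' 60 >/dev/null
python3 -c "
from h import *
st()"
```

```text
t10.30 pos [ 0.5513 -0.1303  0.0624] rpy [1.7988e+02 1.0000e-02 7.3210e+01] F [ 0.6 -1.8  5.7] T [-0.22 -0.16  0.01] w 0.0334 gf 59.6 j6 0.02
t10.93 pos [ 0.5525 -0.1303  0.0613] rpy [1.7975e+02 6.0000e-02 9.3800e+01] F [0.5 0.5 9.1] T [ 0.14 -0.27 -0.11] w 0.0334 gf 59.6 j6 -0.34
```

```bash

python3 -m creep '{"travel":[[0,0,0.08],[0,0,0.09],[0,0,0.09],[0,0,0],[0,0,0]],"twist":[[0,0,-0.12],[0,0,-0.12],[0,0,-0.12],[0,0,0],[0,0,0]],"claw":[1,1,1,1,1]}' 60 >/dev/null
python3 -c "
from h import *
st()"
```

```text
t11.55 pos [ 0.5537 -0.1305  0.0632] rpy [179.71   0.2  114.42] F [-8.4  2.3 34.6] T [ 0.58  1.38 -0.1 ] w 0.0334 gf 59.8 j6 -0.70
```

```bash

python3 -m creep '{"travel":[[0,0,-1],[0,0,-2.5],[0,0,0],[0,0,0],[0,0,0]],"twist":[[0,0,0],[0,0,0.179],[0,0,0.179],[0,0,0.179],[0,0,0.179]],"claw":[1,1,1,1,1]}' 60 >/dev/null
python3 - <<'E'
from h import *
st();plan(.5186,-.2351,.082,73.3,3)
s=ctrl.grab_frame("side")[:,:,::-1].copy();z=ctrl.observe()["position"][2]
for zz in(.034,.035,.036,.037): print(zz,[face(s,"side",(335,155),(8,90,v),(28,255,255),z+zz)[0]-ctrl.observe()["position"][:2] for v in(150,165,180)])
cv2.imwrite("pics/a3.png",cv2.resize(s[120:200,290:370],(600,600),interpolation=cv2.INTER_CUBIC))
E
```

```text
t12.18 pos [ 0.5487 -0.1294  0.0901] rpy [1.8021e+02 1.0000e-02 7.3120e+01] F [-0.2  0.3 -1.7] T [ 0.04 -0.12  0.  ] w 0.0335 gf 59.6 j6 0.02
rows 3 travel [[-3.66, 0.06, 0.27], [-3.66, 0.06, 0.27], [-3.66, 0.06, 0.27]] twist z -0.001 len cm/row 3.67
0.034 [array([0.00224341, 0.00095697]), array([0.0022441 , 0.00093142]), array([0.00223166, 0.00098869])]
0.035 [array([0.00218709, 0.00203806]), array([0.00218779, 0.00201255]), array([0.00217537, 0.00206976])]
0.036 [array([0.0021308 , 0.00311917]), array([0.00213148, 0.00309368]), array([0.00211909, 0.00315083])]
0.037 [array([0.0020745 , 0.00420027]), array([0.00207517, 0.00417482]), array([0.00206279, 0.0042319 ])]
```

View pics/a3.png

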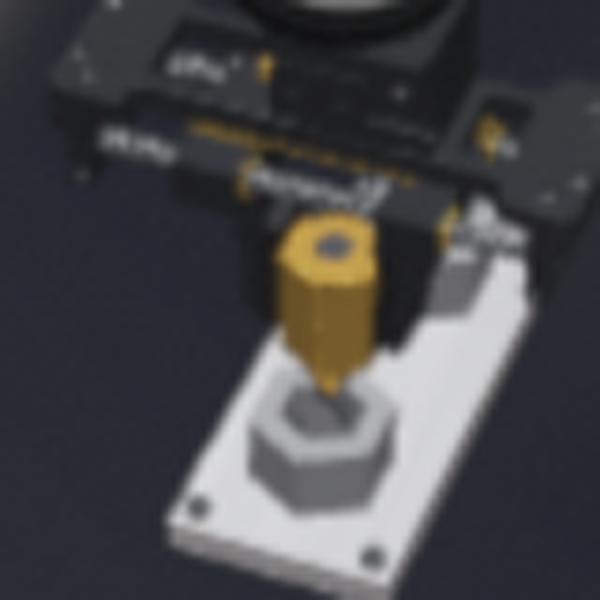

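The plug still sits the same way in the grip, with its head at crop (330,250) above socket_1, so nothing slipped. Turning either way in socket_1 lifted the plug, so I try socket_2.

```bash

python3 -m creep '{"travel":[[-3.6,0,0.2],[-3.6,0.1,0.2],[-3.6,0.1,0.3],[0,0,0.5],[0,0,0]],"twist":[[0,0,0],[0,0,0],[0,0,0],[0,0,0],[0,0,0]],"claw":[1,1,1,1,1]}' 60 >/dev/null
python3 -c "
from h import *
st();plan(.5186,-.2351,.068,73.3,1)"
```

```text
t12.85 pos [ 0.5203 -0.2332  0.0781] rpy [ 1.8019e+02 -6.0000e-02  7.3550e+01] F [ 0.2  0.8 -1.7] T [-0.02 -0.05  0.01] w 0.0335 gf 59.6 j6 -0.18
rows 1 travel [[-0.23, -0.11, 1.01]] twist z 0.0044 len cm/row 1.04
```

```bash

python3 -m creep '{"travel":[[-0.17,-0.08,0.5],[0,0,0.3],[0,0,0.2],[0,0,0],[0,0,0]],"twist":[[0,0,0],[0,0,0],[0,0,0],[0,0,0],[0,0,0]],"claw":[1,1,1,1,1]}' 60 >/dev/null
python3 -c "
from h import *
st()"
python3 -m creep '{"travel":[[0,0,0.1],[0,0,0.1],[0,0,0.1],[0,0,0],[0,0,0]],"twist":[[0,0,0],[0,0,0],[0,0,0],[0,0,0],[0,0,0]],"claw":[1,1,1,1,1]}' 60 >/dev/null
python3 -c "
from h import *
st()"
```

```text
t13.47 pos [ 0.5206 -0.2354  0.0698] rpy [179.99   0.    73.57] F [-0.4  1.3 -1.4] T [ 0.01 -0.03  0.  ] w 0.0337 gf 59.6 j6 -0.18
t14.10 pos [ 0.5204 -0.2354  0.0666] rpy [180.    -0.    73.56] F [-0.  -0.1 -1.5] T [-0.05 -0.12  0.01] w 0.0332 gf 59.6 j6 -0.18
```

```bash

python3 -m creep '{"travel":[[0,-0.13,0.1],[0,0,0.1],[0,0,0.1],[0,0,0],[0,0,0]],"twist":[[0,0,0],[0,0,0],[0,0,0],[0,0,0],[0,0,0]],"claw":[1,1,1,1,1]}' 60 >/dev/null
python3 -c "
from h import *
st()"
python3 -m creep '{"travel":[[0,0,0.06],[0,0,0.06],[0,0,0.03],[0,0,0],[0,0,0]],"twist":[[0,0,0],[0,0,0],[0,0,0],[0,0,0],[0,0,0]],"claw":[1,1,1,1,1]}' 60 >/dev/null
python3 -c "
from h import *
st()"
```

```text
t14.72 pos [ 0.5194 -0.2351  0.064 ] rpy [179.97   0.    73.56] F [-0.9  0.   3. ] T [ 0.03  0.1  -0.  ] w 0.0336 gf 59.6 j6 -0.18
t15.35 pos [ 0.5197 -0.2353  0.0636] rpy [1.7994e+02 1.0000e-02 7.3560e+01] F [-3.   1.4  9.6] T [0.31 0.56 0.04] w 0.0336 gf 59.7 j6 -0.18
```

```bash

python3 -m creep '{"travel":[[0,0,0],[0,0,0],[0,0,0],[0,0,0],[0,0,0]],"twist":[[0,0,0.1],[0,0,0.1],[0,0,0],[0,0,0],[0,0,0]],"claw":[1,1,1,1,1]}' 60 >/dev/null
python3 -c "
from h import *
st()"
python3 -m creep '{"travel":[[0,0,0],[0,0,0],[0,0,0],[0,0,0],[0,0,0]],"twist":[[0,0,-0.1],[0,0,-0.1],[0,0,-0.1],[0,0,-0.1],[0,0,0]],"claw":[1,1,1,1,1]}' 60 >/dev/null
python3 -c "
from h import *
st()"
```

```text
t15.97 pos [ 0.5207 -0.2356  0.0645] rpy [ 1.7982e+02 -1.0000e-02  6.2130e+01] F [-2.7  2.3 12. ] T [0.38 0.41 0.24] w 0.0339 gf 59.7 j6 0.02
t16.60 pos [ 0.52   -0.2354  0.0624] rpy [1.799e+02 4.000e-02 8.495e+01] F [ 1.3 -0.6  0.4] T [-0.14 -0.3   0.04] w 0.0334 gf 59.6 j6 -0.38
```

```bash

python3 -m creep '{"travel":[[0,0,0.09],[0,0,0.09],[0,0,0],[0,0,0],[0,0,0]],"twist":[[0,0,-0.12],[0,0,-0.12],[0,0,0],[0,0,0],[0,0,0]],"claw":[1,1,1,1,1]}' 60 >/dev/null
python3 -c "
from h import *
st()"
python3 -m creep '{"travel":[[0,0,0.09],[0,0,0.09],[0,0,0],[0,0,0],[0,0,0]],"twist":[[0,0,-0.12],[0,0,-0.12],[0,0,0],[0,0,0],[0,0,0]],"claw":[1,1,1,1,1]}' 60 >/dev/null
python3 -c "
from h import *
st()"
```

```text
t17.23 pos [ 0.5197 -0.2353  0.0606] rpy [1.7994e+02 4.0000e-02 9.8680e+01] F [ 1.  -0.3  3. ] T [-0.12 -0.38  0.05] w 0.0337 gf 59.6 j6 -0.62
t17.85 pos [ 0.5196 -0.2352  0.0589] rpy [1.7996e+02 3.0000e-02 1.1244e+02] F [ 1.6 -0.1  4.8] T [ 0.03 -0.47 -0.03] w 0.0337 gf 59.6 j6 -0.86
```

```bash

python3 -m creep '{"travel":[[0,0,0.12],[0,0,0.12],[0,0,0.12],[0,0,0],[0,0,0]],"twist":[[0,0,-0.16],[0,0,-0.16],[0,0,-0.16],[0,0,0],[0,0,0]],"claw":[1,1,1,1,1]}' 60 >/dev/null
python3 -c "
from h import *
st()"
python3 -m creep '{"travel":[[0,0,0.12],[0,0,0.12],[0,0,0],[0,0,0],[0,0,0]],"twist":[[0,0,-0.16],[0,0,-0.16],[0,0,0],[0,0,0],[0,0,0]],"claw":[1,1,1,1,1]}' 60 >/dev/null
python3 -c "
from h import *
st()"
```

```text
t18.48 pos [ 0.5197 -0.235   0.055 ] rpy [1.7996e+02 5.0000e-02 1.3984e+02] F [4.  1.1 2.8] T [ 0.29 -0.96  0.04] w 0.0336 gf 59.6 j6 -1.34
t19.10 pos [ 0.5205 -0.2357  0.0542] rpy [1.8001e+02 1.7000e-01 1.5821e+02] F [2.7 1.2 9. ] T [ 0.4  -0.61  0.07] w 0.0333 gf 59.5 j6 -1.66
```

```bash

python3 -m creep '{"travel":[[0,0,0.06],[0,0,0.06],[0,0,0],[0,0,0],[0,0,0]],"twist":[[0,0,-0.12],[0,0,-0.12],[0,0,0],[0,0,0],[0,0,0]],"claw":[1,1,1,1,1]}' 60 >/dev/null
python3 -c "
from h import *
st()"
```

```text
t19.73 pos [ 0.5212 -0.236   0.0541] rpy [180.07   0.23 171.96] F [ 1.8  2.7 14.3] T [ 0.59 -0.39  0.1 ] w 0.0337 gf 59.5 j6 -1.90
```

```bash

python3 -m creep '{"travel":[[0,0,-0.15],[0,0,0],[0,0,0],[0,0,0],[0,0,0]],"twist":[[0,0,0],[0,0,0],[0,0,0],[0,0,0],[0,0,0]],"claw":[1,1,-0.4,-0.4,-0.4]}' 60 >/dev/null
python3 -c "
from h import *
st()"
python3 -m creep '{"travel":[[0,0,-1],[0,0,-2],[0,0,-4],[0,0,-4],[0,0,0]],"twist":[[0,0,0],[0,0,0],[0,0,0],[0,0,0.17],[0,0,0.17]],"claw":[-0.4,-0.4,-0.4,-0.4,-0.4]}' 60 >/dev/null
python3 - <<'E'
from h import *
st();plan(.507,.182,.13,81,9)
s=ctrl.grab_frame("side")[:,:,::-1].copy()
for v in(150,165): print(face(s,"side",(346,134),(8,90,v),(28,255,255),.089))
cv2.imwrite("pics/a4.png",cv2.resize(s[90:210,290:410],(600,600),interpolation=cv2.INTER_CUBIC))
E
```

```text
t20.35 pos [ 0.5176 -0.2345  0.0515] rpy [179.95  -0.18 172.08] F [ 0.  -0.1 -0.5] T [ 0.06 -0.15  0.03] w 0.0607 gf 0.0 j6 -1.90
t20.98 pos [ 0.5219 -0.2365  0.1681] rpy [180.     0.49 152.3 ] F [-0.5  0.2 -0.1] T [ 0.03 -0.14  0.  ] w 0.0619 gf 0.0 j6 -1.56
rows 9 travel [[2.31, 4.04, 0.42], [2.84, 3.68, 0.42], [3.32, 3.26, 0.42], [3.74, 2.77, 0.42], [4.09, 2.23, 0.42], [4.35, 1.64, 0.42], [4.54, 1.03, 0.42], [4.64, 0.39, 0.42], [4.65, -0.25, 0.42]] twist z 0.1383 len cm/row 4.67
(array([ 0.52005231, -0.23467095]), array([0.03522384, 0.03619015], dtype=float32))
(array([ 0.520055  , -0.23472767]), array([0.0337854 , 0.03407831], dtype=float32))
```

View pics/a4.png

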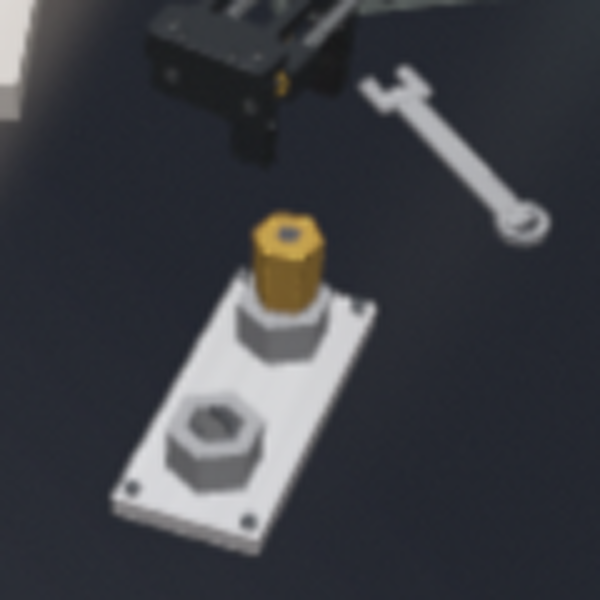

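Plug 1 sits upright on socket_2 (the far nut, crop (283,260)) with its head meeting the nut face, and socket_1 is free. That pair is left-handed, so the other plug goes clockwise into socket_1.

```bash

python3 -m creep '{"travel":[[2.3,4.0,0.4],[2.8,3.7,0.4],[3.3,3.3,0.4],[3.7,2.8,0.4],[4.1,2.2,0.4]],"twist":[[0,0,0.138],[0,0,0.138],[0,0,0.138],[0,0,0.138],[0,0,0.138]],"claw":[-0.4,-0.4,-0.4,-0.4,-0.4]}' 60 >/dev/null
python3 -m creep '{"travel":[[4.3,1.6,0.4],[4.5,1.0,0.4],[4.6,0.4,0.4],[4.6,-0.2,0.4],[0,0,0]],"twist":[[0,0,0.138],[0,0,0.138],[0,0,0.138],[0,0,0.138],[0,0,0]],"claw":[-0.4,-0.4,-0.4,-0.4,-0.4]}' 60 >/dev/null
python3 -c "
from h import *
st();plan(.507,.182,.039,81,3)"
```

```text
t22.27 pos [0.502  0.1833 0.1264] rpy [1.8006e+02 1.0000e-02 8.1810e+01] F [ 0.6  0.3 -0.7] T [-0.05 -0.14 -0.04] w 0.0615 gf 0.0 j6 0.45
rows 3 travel [[-0.02, 0.17, 2.91], [-0.02, 0.17, 2.91], [-0.02, 0.17, 2.91]] twist z 0.0047 len cm/row 2.92
```

```bash

python3 -m creep '{"travel":[[0,0.4,2.9],[0,0.1,2.9],[0,0,2.9],[0,0,0],[0,0,0]],"twist":[[0,0,0.012],[0,0,0],[0,0,0],[0,0,0],[0,0,0]],"claw":[-0.4,-0.4,-0.4,-0.4,1]}' 60 >/dev/null
python3 -m creep '{"travel":[[0,0,0],[0,0,0],[0,0,0],[0,0,0],[0,0,0]],"twist":[[0,0,0],[0,0,0],[0,0,0],[0,0,0],[0,0,0]],"claw":[1,1,1,1,1]}' 60 >/dev/null
python3 -c "
from h import *
st()"
python3 -m creep '{"travel":[[0,0,-1],[0,0,-3],[0,0,-3],[0,0,-3],[0,0,0]],"twist":[[0,0,0],[0,0,0],[0,0,0],[0,0,0],[0,0,0]],"claw":[1,1,1,1,1]}' 60 >/dev/null
python3 -c "
from h import *
st();plan(.5505,-.129,.137,73.3,7)"
```

```text
t23.52 pos [0.5088 0.1804 0.041 ] rpy [ 1.799e+02 -4.000e-02  8.079e+01] F [-0.1 -0.9  6.4] T [-0.22  0.06 -0.02] w 0.0333 gf 59.6 j6 0.46
t24.15 pos [0.5096 0.1808 0.1424] rpy [ 1.7973e+02 -1.4000e-01  8.0780e+01] F [-0.  -0.1 -2.3] T [-0.03 -0.11 -0.  ] w 0.0335 gf 59.6 j6 0.46
rows 7 travel [[-4.28, 1.29, 0.08], [-4.25, 1.37, 0.08], [-4.22, 1.44, 0.08], [-4.2, 1.52, 0.08], [-4.17, 1.6, 0.08], [-4.14, 1.68, 0.08], [-4.11, 1.76, 0.08]] twist z 0.0187 len cm/row 4.47
```

```bash

python3 -m creep '{"travel":[[-4.3,1.3,0],[-4.2,1.4,0],[-4.2,1.4,0],[-4.2,1.5,0],[-4.2,1.6,0]],"twist":[[0,0,0.019],[0,0,0.019],[0,0,0.019],[0,0,0.019],[0,0,0.019]],"claw":[1,1,1,1,1]}' 60 >/dev/null
python3 -m creep '{"travel":[[-4.1,1.7,0],[-4.1,1.7,0],[0,0,2],[0,0,2],[0,0,0]],"twist":[[0,0,0.019],[0,0,0.019],[0,0,0],[0,0,0],[0,0,0]],"claw":[1,1,1,1,1]}' 60 >/dev/null
python3 - <<'E'
from h import *
st();plan(.5501,-.1298,.075,73.3,1)
s=ctrl.grab_frame("side")[:,:,::-1].copy();z=ctrl.observe()["position"][2]
st();print([face(s,"side",(334,150),(8,90,v),(28,255,255),z+.033) for v in(150,165,180)])
E
```

```text
t25.40 pos [ 0.5447 -0.1283  0.096 ] rpy [1.8043e+02 1.0000e-02 7.3130e+01] F [-0.6 -0.4 -1.7] T [-0.06 -0.07  0.04] w 0.0335 gf 59.6 j6 0.02
rows 1 travel [[0.01, 0.56, 2.1]] twist z -0.0029 len cm/row 2.17
t25.45 pos [ 0.546  -0.1284  0.0975] rpy [180.27   0.    73.15] F [-0.3  0.1 -0.6] T [-0.03 -0.04  0.07] w 0.0337 gf 59.6 j6 0.02
[(array([ 0.5472876 , -0.12382709]), array([0.03250778, 0.03771339], dtype=float32)), (array([ 0.54723008, -0.12415543]), array([0.03119057, 0.03634115], dtype=float32)), (array([ 0.54729244, -0.12440746]), array([0.02942711, 0.03529406], dtype=float32))]
```

```bash

python3 -m creep '{"travel":[[-0.1,0.4,1],[0,0,0.8],[0,0,0],[0,0,0],[0,0,0]],"twist":[[0,0,0],[0,0,0],[0,0,0],[0,0,0],[0,0,0]],"claw":[1,1,1,1,1]}' 60 >/dev/null
python3 - <<'E'
from h import *
s=ctrl.grab_frame("side")[:,:,::-1].copy();st();p=ctrl.observe()["position"]
print([face(s,"side",(334,157),(8,90,v),(28,255,255),p[2]+.033)[0]-p[:2] for v in(150,165,180)])
E
```

```text
t26.12 pos [ 0.5518 -0.1311  0.0822] rpy [179.95  -0.    73.16] F [-0.1  0.  -1.3] T [-0.08 -0.05  0.05] w 0.034 gf 59.6 j6 0.02
[array([0.00234087, 0.00255464]), array([0.00236983, 0.00256396]), array([0.00231015, 0.00246599])]
```

```bash

python3 -m creep '{"travel":[[0.06,-0.16,0.5],[0,0,0.5],[0,0,0.3],[0,0,0],[0,0,0]],"twist":[[0,0,0],[0,0,0],[0,0,0],[0,0,0],[0,0,0]],"claw":[1,1,1,1,1]}' 60 >/dev/null
python3 -c "
from h import *
st()"
python3 -m creep '{"travel":[[0,0,0.1],[0,0,0.1],[0,0,0.1],[0,0,0],[0,0,0]],"twist":[[0,0,0],[0,0,0],[0,0,0],[0,0,0],[0,0,0]],"claw":[1,1,1,1,1]}' 60 >/dev/null
python3 -c "
from h import *
st()"
```

```text
t26.75 pos [ 0.5508 -0.13    0.069 ] rpy [ 1.7993e+02 -3.0000e-02  7.3150e+01] F [ 1.2  0.7 -1.3] T [ 0.21 -0.56 -0.03] w 0.0335 gf 59.5 j6 0.02
t27.38 pos [ 0.5515 -0.1303  0.0671] rpy [ 1.7983e+02 -1.0000e-02  7.3160e+01] F [1.4 1.2 4.8] T [ 0.27 -0.43  0.08] w 0.034 gf 59.5 j6 0.02
```

```bash

python3 -m creep '{"travel":[[0,0,0],[0,0,0],[0,0,0.04],[0,0,0],[0,0,0]],"twist":[[0,0,0.1],[0,0,0.1],[0,0,0.1],[0,0,0],[0,0,0]],"claw":[1,1,1,1,1]}' 60 >/dev/null
python3 -c "
from h import *
st()"
python3 -m creep '{"travel":[[0,0,0.05],[0,0,0.05],[0,0,0.05],[0,0,0],[0,0,0]],"twist":[[0,0,0.12],[0,0,0.12],[0,0,0],[0,0,0],[0,0,0]],"claw":[1,1,1,1,1]}' 60 >/dev/null
python3 -c "
from h import *
st()"
```

```text
t28.00 pos [ 0.5517 -0.1305  0.0677] rpy [ 1.7982e+02 -1.0000e-02  5.6150e+01] F [ 0.6  2.7 11.3] T [0.42 0.08 1.01] w 0.0335 gf 60.2 j6 0.32
t28.62 pos [ 0.551  -0.1307  0.0679] rpy [ 1.7992e+02 -3.0000e-02  4.2140e+01] F [-6.2  2.8 23.4] T [ 0.44  1.42 -0.5 ] w 0.0336 gf 59.6 j6 0.56
```

```bash

python3 -m creep '{"travel":[[0,0,-0.5],[0,0,-0.2],[0,0,0],[0,0,0],[0,0,0]],"twist":[[0,0,-0.177],[0,0,-0.177],[0,0,-0.177],[0,0,-0.177],[0,0,-0.177]],"claw":[1,1,1,1,1]}' 60 >/dev/null
python3 -m creep '{"travel":[[0,0,0],[0,0,0],[0,0,0],[0,0,0],[0,0,0]],"twist":[[0,0,-0.177],[0,0,-0.177],[0,0,-0.177],[0,0,0],[0,0,0]],"claw":[1,1,1,1,1]}' 60 >/dev/null
python3 -c "
from h import *
st();plan(.5513,-.1297,.068,125,1)"
```

```text
t29.88 pos [ 0.5495 -0.1303  0.0705] rpy [ 1.8007e+02 -3.0000e-02  1.2319e+02] F [ 0.  -0.2 -0.2] T [-0.1  -0.22  0.06] w 0.0337 gf 59.5 j6 -0.86
rows 1 travel [[-0.05, 0.18, 0.25]] twist z -0.0317 len cm/row 0.31
```

```bash

python3 -m creep '{"travel":[[-0.05,0.17,0.05],[0,0,0.1],[0,0,0.1],[0,0,0],[0,0,0]],"twist":[[0,0,0],[0,0,0],[0,0,0],[0,0,0],[0,0,0]],"claw":[1,1,1,1,1]}' 60 >/dev/null
python3 -c "
from h import *
st()"
python3 -m creep '{"travel":[[0,0,0.1],[0,0,0.1],[0,0,0.05],[0,0,0],[0,0,0]],"twist":[[0,0,0],[0,0,0],[0,0,0],[0,0,0],[0,0,0]],"claw":[1,1,1,1,1]}' 60 >/dev/null
python3 -c "
from h import *
st()"
```

```text
t30.50 pos [ 0.5518 -0.1295  0.0683] rpy [ 1.8001e+02 -1.0000e-02  1.2334e+02] F [ 0.3  0.4 -0.8] T [ 0.   -0.15  0.05] w 0.0333 gf 59.5 j6 -0.86
t31.12 pos [ 0.5519 -0.1296  0.0659] rpy [179.99  -0.   123.34] F [-0.2 -0.7 -2.5] T [-0.01 -0.19  0.02] w 0.0334 gf 59.5 j6 -0.86
```

Already deeper than before with no force. I now turn clockwise with descent.

```bash

python3 -m creep '{"travel":[[0,0,0.09],[0,0,0.09],[0,0,0.06],[0,0,0],[0,0,0]],"twist":[[0,0,0.06],[0,0,0.12],[0,0,0.08],[0,0,0],[0,0,0]],"claw":[1,1,1,1,1]}' 60 >/dev/null
python3 -c "
from h import *
st()"
python3 -m creep '{"travel":[[0,0,0.09],[0,0,0.09],[0,0,0],[0,0,0],[0,0,0]],"twist":[[0,0,0.12],[0,0,0.12],[0,0,0],[0,0,0],[0,0,0]],"claw":[1,1,1,1,1]}' 60 >/dev/null
python3 -c "
from h import *
st()"
```

```text
t31.75 pos [ 0.5519 -0.1296  0.0636] rpy [179.99   0.   108.52] F [-0.4 -0.3 -3.1] T [-0.06 -0.13 -0.05] w 0.0338 gf 59.5 j6 -0.60
t32.38 pos [ 0.5518 -0.1295  0.0617] rpy [180.    -0.    94.77] F [ 0.3 -0.  -1.9] T [-0.03 -0.13  0.03] w 0.0334 gf 59.5 j6 -0.36
```

```bash

python3 -m creep '{"travel":[[0,0,0.12],[0,0,0.12],[0,0,0.12],[0,0,0],[0,0,0]],"twist":[[0,0,0.15],[0,0,0.15],[0,0,0.15],[0,0,0],[0,0,0]],"claw":[1,1,1,1,1]}' 60 >/dev/null
python3 -c "
from h import *
st()"
python3 -m creep '{"travel":[[0,0,0.12],[0,0,0.12],[0,0,0],[0,0,0],[0,0,0]],"twist":[[0,0,0.15],[0,0,0.15],[0,0,0],[0,0,0],[0,0,0]],"claw":[1,1,1,1,1]}' 60 >/dev/null
python3 -c "
from h import *
st()"
```

```text
t33.00 pos [ 0.5518 -0.1295  0.0582] rpy [180.     0.    69.08] F [ 0.  -1.  -1.6] T [-0.03 -0.01 -0.  ] w 0.0334 gf 59.5 j6 0.09
t33.62 pos [ 0.5524 -0.1296  0.0564] rpy [ 1.7994e+02 -3.0000e-02  5.1830e+01] F [-0.4  2.2  4. ] T [ 0.19 -0.05  0.1 ] w 0.0336 gf 59.5 j6 0.39
```

```bash

python3 -m creep '{"travel":[[0,0,0.06],[0,0,0.06],[0,0,0],[0,0,0],[0,0,0]],"twist":[[0,0,0.1],[0,0,0.1],[0,0,0],[0,0,0],[0,0,0]],"claw":[1,1,1,1,1]}' 60 >/dev/null
python3 -c "
from h import *
st()"
python3 -m creep '{"travel":[[0,0,-0.15],[0,0,0],[0,0,0],[0,0,0],[0,0,0]],"twist":[[0,0,0],[0,0,0],[0,0,0],[0,0,0],[0,0,0]],"claw":[1,1,-0.4,-0.4,-0.4]}' 60 >/dev/null
python3 -m creep '{"travel":[[0,0,-1],[0,0,-2],[0,0,-4],[-5,0,-4],[-5,0,-4]],"twist":[[0,0,0],[0,0,0],[0,0,0],[0,0,0],[0,0,0]],"claw":[-0.4,-0.4,-0.4,-0.4,-0.4]}' 60 >/dev/null
python3 -m creep '{"travel":[[-6,0,-4],[-6,0,0],[-6,0,0],[0,0,0],[0,0,0]],"twist":[[0,0,0],[0,0,0],[0,0,0],[0,0,0],[0,0,0]],"claw":[-0.4,-0.4,-0.4,-0.4,-0.4]}' 60 >/dev/null
python3 - <<'E'
from h import *
st()
s=ctrl.grab_frame("side")[:,:,::-1].copy();t=ctrl.grab_frame("top")[:,:,::-1].copy()
for c,d in(((346,134),(390,213)),((333,158),(357,204))):
  print(face(s,"side",c,(8,90,155),(28,255,255),.089)[0],face(t,"top",d,(8,90,170),(26,255,255),.089)[0])
cv2.imwrite("pics/a5.png",np.hstack([cv2.resize(a,(400,400),interpolation=cv2.INTER_CUBIC) for a in(s[110:210,290:390],t[160:260,320:420])]))
E
```

```text
t34.25 pos [ 0.5536 -0.1296  0.0563] rpy [ 1.7986e+02 -1.4000e-01  4.0340e+01] F [-0.9  2.7  7.7] T [ 0.34 -0.12 -0.  ] w 0.0337 gf 59.5 j6 0.59
t36.12 pos [ 0.3463 -0.3038  0.2393] rpy [ 1.7996e+02 -5.0000e-02  4.0200e+01] F [ 0.3 -0.4 -0.1] T [ 0.01 -0.05  0.03] w 0.0613 gf 0.0 j6 0.09
[ 0.52006293 -0.23471875] [ 0.51918794 -0.23492503]
[ 0.55353727 -0.1270181 ] [ 0.55173825 -0.12796115]
```

View pics/a5.png

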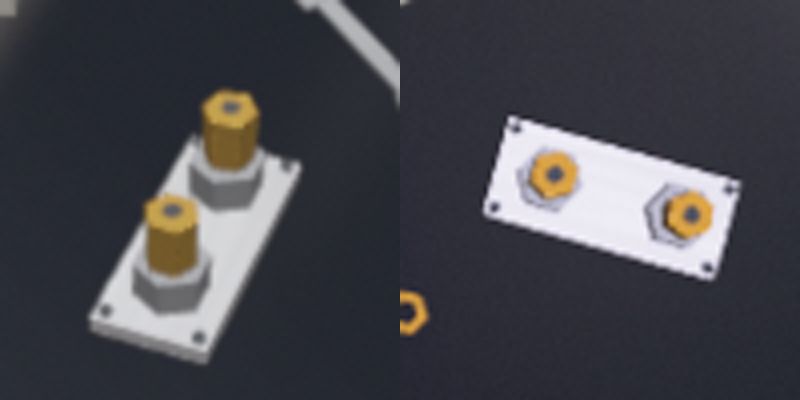

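Both views show each head upright and centred over its nut: in the side crop at (230,130) and (172,235), in the top crop at (553,175) and (690,215). Head centre heights worked out from the grip and the arm's height readings put both heads flush within about 1 mm, and the arm is clear.

```bash
python3 -c "
from station import ctrl
print(ctrl.finish_job())"
```

```text
the job is handed in; nothing more can be done
None
```

Job handed in at about 36 s: the left-handed plug is screwed home in socket_2 and the right-handed plug in socket_1, both seated flush to within about 1 mm by my measurements; the hand-in returned no verdict.

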